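# Seat a notebook battery pack and press it home

### The arm

A 6-joint arm with a two-finger parallel gripper is mounted at the origin on the work surface. World frame = base frame: x ahead of the robot, y to its left, z up, the work surface at z = 0. Lengths are in m, angles in rad, forces in N, time in s.
With the tool pointing down it reaches from about 0.375 to 0.975 m from the base axis. Payload 3.8 kg.
Tool frame: the origin (TCP) lies at the very end of the fingers, on their centre line; the grasp point (between the pads) lies 19 mm behind it; z points along the fingers, x is the direction in which the jaws open and shut, and the axes are right-handed (so a half turn about z gives the same grasp; the last joint's range is limited). The gripper opens to 85 mm and grips with 20 to 120 N. Pads are 22 mm wide; open, the fingers measure 114 mm over their backs; the gripper's body (76 mm by 85 mm) begins 54 mm behind the grasp point. The pads swing forward as they close: fully open they stand 13 mm farther back than shut.
Start: joints at [-1.149, 0.264, 1.604, -0, 1.274, -0.037], TCP at [0.299, -0.605, 0.231] pointing down, gripper open.
Joint ranges: [-2.63, 2.63], [-0.94, 2.18], [0.31, 2.57], [-1.31, 4.45], [0, 2.66], [-2.55, 2.55]. Speed limits (rad/s): [2.57, 2.57, 3.14, 3.14, 3.14, 3.14].

### API

Orientations are given as a rotation vector (axis times angle).
In Python, from workcell import readout, imaging, order gives the robot as it stands.
- The arm moves only by the tool servo_tool, never from a script. Its argument "series" is a list of rows, each a list of 3 entries, a list of its own where there are three numbers: the shift along the tool's x, y, z normalised to -1 to 1, where 1 is 50 mm, then the turn, a rotation vector about the tool's x, y, z normalised to -1 to 1, where 1 is 0.1 rad, then the opening, from 0 (shut) to 1 (fully open). A call has 1 to 8 rows; each row shifts and turns the commanded pose from where the row before left it, along the tool's axes as they then stand; what a row does not reach is not made up. A row lasts 1/10 s, in which the tool goes at most 50 mm and 8.59 degrees, less where a joint would pass 70% of its speed; a pose out of reach is approached as far as the arm can. A call with a number of a shift or a turn outside -1 to 1 is refused whole. A call with a gripper value outside its range is refused whole. The fingers move at their own pace and stop on an object; "grip_force" is the grip in N (left out, the last holds). Time passes only in rows, so rows that do not move let the fingers close. It gives the time, the measured TCP pose, the force and the opening at its end, in the units of the state.
- readout.read_state(): the state, without advancing time (a new reading comes with each control period).
- imaging.read_camera(name): name is "scene" or "top"; returns a dict with "image" (400x640x3 uint8, red, green, blue), "z_map" (400x640 float32, m along the optical axis (not along the pixel's ray), 0 where there is no reading), "vertical_fov" (degrees; the focal length in pixels is half the picture's height over the tangent of half this angle, whatever the lens; pixels are square), "cx", "cy" (the principal point, pixels), "k1" (the pictures are not rectified: a ray, as slopes to the right and down, at radius r is drawn at 1 + k1 r^2 times it, then the intrinsics apply), "R" (3x3) and "t" (3): a world point X has camera coordinates R X + t. Camera axes: x right, y down, z forward; pixel columns grow to the right and rows downward; lengths in m; the calibration is good to about 2 mm. A picture is of the moment at which its call begins.
- order.finish_job(): hands the job in, once; it reports no verdict.
The state is a dict: "time": time; "q": joint angles; "joint_vel": joint speeds; "joint_torque": joint torques, N m; "tool_pos": TCP position; "tcp_rot": TCP orientation; "wrist_force": force on the tool from outside, world axes, zero at the start; "torque": the same for the moment, N m; "width": opening from 0.0 (shut) to 1.0 (fully open).
Only numpy, scipy, OpenCV 4.12 (cv2) and the standard library are available. Lean on these libraries where they do the work, as an engineer would, in place of code of your own. Each camera call takes 0.05 s, during which the arm holds its last target. There are 200 camera calls.

### The job

Put the loose grey battery pack with the blue band into the battery bay in the underside of the notebook, flat and square, and let go of it: it will stand proud on its two stiff contacts. Then press it down from above until both ends are fully home and the pack is flush with the notebook's underside. Leave the flask, the water bottles and the yellow screw tray where they are.

Things in the scene. Friction and masses are not known exactly. Their poses are not given: they have to be found in the camera images.
- pack: Loose battery pack: a grey block with a blue band round its middle, 56 mm (its x) by 140 mm (its y) by 22 mm high, about 0.3 kg. Origin: centre of its underside; z up. Starts flat on the desk. It is the same both ways round: either end may point either way.
- pack_top (a point): Centre of the pack's top face, 22 mm above pack.
- notebook: Dark notebook 230 mm (x) by 320 mm (y) by 34 mm, lying bottom up on its brown carton (240 x 330 x 55 mm); the two are fixed to the desk and do not move. Origin: on the desk, under the centre of the carton; its flat top (the notebook's underside) lies 89 mm above the desk. The rectangular battery bay, edged with a thin light line, is cut into that top.
- bay (a point): Centre of the bay's mouth, level with the notebook's top; 35 mm to -x of the notebook's centre, same axes. Bay 62 mm (x) by 146 mm (y), 3 mm free all round the pack, 3 mm bevel at the mouth. The pack's y goes along the bay's y. On raised contacts its underside rests 11.5 mm below the mouth, its top 10.5 mm proud (both 0 to 2 mm lower at some starts); fully home its top is 0.5 mm proud.
- contact_a (a joint): Travel of the brass contact block (56 x 32 mm) under the +y end of the bay, 47 mm from the bay's centre: 0 = up, 0.010 m = fully down; starts at 0 to 0.002. It goes straight down when the pack is pressed, against 4 N friction plus damping of 80 N per m/s, stays where it is left and does not spring back. The pack's weight alone does not move it.
- contact_b (a joint): The same for the contact block under the -y end of the bay.
- screw_tray: Small yellow open tray, 45 x 90 x 16 mm, lying loose on the notebook's top about 110 mm to +x of the bay's centre. Origin: centre of its underside. Leave it alone.
- flask: Purple drinking flask with a blue cap and narrow neck, 72 mm across, 230 mm tall, upright on the left side (+y) of the desk. Leave it standing.
- water_a: Pale clear water bottle with a white cap, 64 mm across, 200 mm tall, left side of the desk. Leave it standing.
- water_b: A second such bottle near it. Leave it standing.
There are look-alikes about, which are no part of the job. Of the things like the pack, leave any that is red; of the rest the smaller one is meant.

How it is judged:
By the outcome, as a careful person would: the job done as asked, in the order asked, and still so for the second after the job is handed in, with the robot touching nothing.
It also fails if it takes over 48 s, if anything falls off the work surface, if the arm or the gripper's body presses on something with over 40 N, if the wrist force passes 120 N, or if a joint passes its speed limit or range.

## Working session

There is one attempt and no reset: what is moved stays moved. The work goes in short steps, Python scripts to look and compute and a tool call to move; the robot and the scene stay as the last step left them, time stands still between calls to the robot, and variables do not carry over. Pictures are saved under pics/ and viewed, about 8 in all and at most 12, crops included, and the job is handed in when it is done.

Besides the shell and the picture viewer there is one more tool, called after ">>>" by a JSON object that holds its "method" and its "body", one argument or row to a line. servo_tool: Moves the arm, as the interface text tells. Its arguments: {"type":"object","properties":{"series":{"type":"array","items":{"type":"array"}},"grip_force":{"type":"number"}},"required":["series"]}

```bash
mkdir -p pics
cat > h.py <<'E'
import numpy as np, cv2
from workcell import readout, imaging, order
def cam(name):
    d=imaging.read_camera(name); d['f']=200/np.tan(np.radians(d['vertical_fov'])/2); return d
def save(d,fn): cv2.imwrite('pics/'+fn,cv2.cvtColor(d['image'],cv2.COLOR_RGB2BGR))
def rays(d,uv):
    uv=np.asarray(uv,float).reshape(-1,1,2); K=np.array([[d['f'],0,d['cx']],[0,d['f'],d['cy']],[0,0,1]])
    p=cv2.undistortPoints(uv,K,np.array([d['k1'],0,0,0.])).reshape(-1,2)
    return np.c_[p,np.ones(len(p))]
def onplane(d,uv,z):
    r=rays(d,uv)@np.array(d['R']); c=-np.array(d['R']).T@np.array(d['t'])
    return c+r*((z-c[2])/r[:,2])[:,None]
def bydepth(d,uv):
    uv=np.asarray(uv).reshape(-1,2); zz=d['z_map'][uv[:,1].astype(int),uv[:,0].astype(int)]
    return (rays(d,uv)*zz[:,None]-np.array(d['t']))@np.array(d['R'])
E
python3 - <<'E'
from h import *
for n in ('scene','top'):
    d=cam(n); save(d,n+'0.png'); print(n,d['vertical_fov'],d['cx'],d['cy'],d['k1'],-np.array(d['R']).T@np.array(d['t']),np.round(d['R'],3).tolist())
print(readout.read_state())
E
```

```text
scene 52.86419786470598 321.20571149285576 205.0561847473897 -0.048255054392604656 [1.38351448 0.31038318 1.08978001] [[-0.156, 0.988, -0.017], [0.752, 0.108, -0.651], [-0.641, -0.114, -0.759]]
top 56.22848516223302 318.96853306926596 206.75025220970127 -0.015341065862485776 [0.37904611 0.1499001  1.17976665] [[0.002, -1.0, 0.012], [-0.99, -0.004, -0.138], [0.138, -0.012, -0.99]]
{'time': 0.1, 'q': array([-1.14888322e+00,  2.64677891e-01,  1.60528513e+00,  7.75694851e-06,
        1.27367468e+00, -3.69003619e-02]), 'joint_vel': array([-0.00041195, -0.00218683, -0.00185174, -0.00161417,  0.00073495,
       -0.00048012]), 'joint_torque': array([ 6.64578674e-04, -5.16704750e+01, -3.68590629e+01,  1.32606638e-05,
        6.25569199e-03, -3.93757875e-05]), 'tool_pos': array([ 0.29867112, -0.60457453,  0.2300607 ]), 'tcp_rot': array([-2.66741977e+00,  1.65748364e+00,  2.65661809e-03]), 'wrist_force': array([ 0.39620808, -0.29024517,  0.11557234]), 'torque': array([-0.0440325 ,  0.03045065, -0.0215516 ]), 'width': 1.0027505114735096}
```

View pics/top0.png

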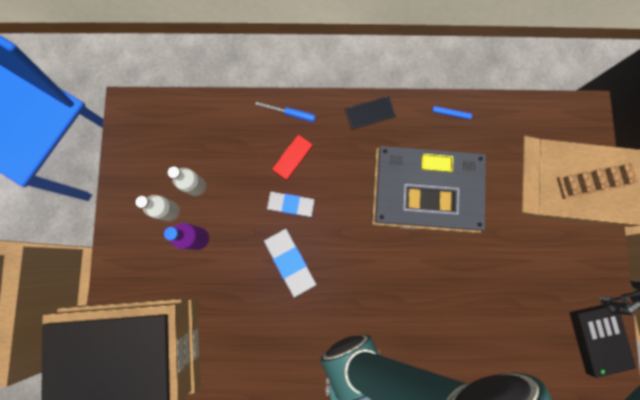

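View pics/scene0.png

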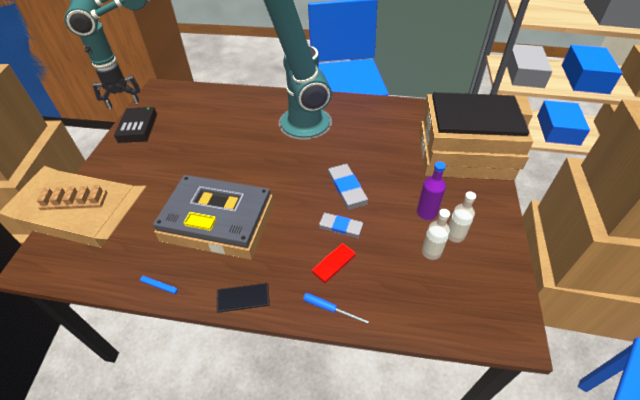

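The top view shows two grey packs with a blue band: a smaller one at about (291,204) and a larger one at (290,263). The red look-alike is at (292,157), and the bay is at about (432,200) with two brass contacts. Next I measure the pack and the bay.

Run:
```python
from h import *
def rect(P):
    r=cv2.minAreaRect((P[:,:2]*1000).astype(np.float32)); b=cv2.boxPoints(r)/1000
    e1,e2=b[1]-b[0],b[2]-b[1]; L,S=(e1,e2) if np.hypot(*e1)>np.hypot(*e2) else (e2,e1)
    a=np.degrees(np.arctan2(L[1],L[0]))%180
    return np.round(np.array(r[0])/1000,4),'L %.4f S %.4f ang %.2f'%(np.hypot(*L),np.hypot(*S),a)
for n in ('top','scene'):
    d=cam(n); im=d['image']; vv,uu=np.mgrid[:400,:640]
    P=bydepth(d,np.c_[uu.ravel(),vv.ravel()]).reshape(400,640,3)
    hsv=cv2.cvtColor(im,cv2.COLOR_RGB2HSV); H,S,V=cv2.split(hsv)
    reg=(P[...,0]>.2)&(P[...,0]<1.1)&(abs(P[...,1])<.8)&(d['z_map']>0)
    masks={'obj':(reg&(P[...,2]>.012)&(P[...,2]<.035)&(((S<60)&(V>110))|((H>95)&(H<125)&(S>80))),.022),
      'blue':(reg&(H>95)&(H<125)&(S>100)&(P[...,2]<.04)&(P[...,2]>.012),.022),
      'note':(reg&(P[...,2]>.08)&(P[...,2]<.1),.089),
      'line':(reg&(P[...,2]>.07)&(P[...,2]<.1)&(S<70)&(V>130),.089),
      'brass':(reg&(P[...,2]>.05)&(P[...,2]<.1)&(H>12)&(H<24)&(S>120)&(V>130),.0775),
      'tray':(reg&(P[...,2]>.08)&(H>25)&(H<35)&(S>150),.105)}
    for k,(m,z) in masks.items():
        m=m.astype(np.uint8)
        if k=='line': m=cv2.dilate(m,np.ones((3,3),np.uint8))
        cs,_=cv2.findContours(m,cv2.RETR_EXTERNAL,cv2.CHAIN_APPROX_NONE)
        for c in cs:
            if cv2.contourArea(c)<60: continue
            q=c.reshape(-1,2)
            fm=np.zeros((400,640),np.uint8); cv2.drawContours(fm,[c],-1,1,-1)
            print(n,k,'px',q.mean(0).round(),*rect(onplane(d,q,z)),'z %.4f'%np.median(P[...,2][(fm>0)&(m>0)]))
```

```text
top obj px [289. 263.] [0.3699 0.2275] L 0.1957 S 0.0792 ang 28.90 z 0.0310
top obj px [290. 204.] [0.5502 0.2271] L 0.1401 S 0.0572 ang 80.22 z 0.0224
top obj px [452. 113.] [ 0.852  -0.2964] L 0.1275 S 0.0174 ang 78.08 z 0.0140
top obj px [287. 111.] [0.8543 0.2431] L 0.1847 S 0.0272 ang 74.43 z 0.0217
top blue px [289. 262.] [0.3687 0.2269] L 0.0793 S 0.0679 ang 118.98 z 0.0315
top blue px [290. 204.] [0.5501 0.2259] L 0.0572 S 0.0468 ang 169.69 z 0.0228
top blue px [452. 113.] [ 0.852  -0.2964] L 0.1275 S 0.0174 ang 78.08 z 0.0140
top blue px [299. 114.] [0.8427 0.2012] L 0.0978 S 0.0272 ang 74.43 z 0.0230
top note px [568. 186.] [ 0.599  -0.6134] L 0.0596 S 0.0177 ang 11.09 z 0.0903
top note px [582. 184.] [ 0.6064 -0.6559] L 0.0580 S 0.0184 ang 8.70 z 0.0903
top note px [596. 180.] [ 0.6159 -0.6995] L 0.0569 S 0.0192 ang 13.16 z 0.0904
top note px [610. 177.] [ 0.6266 -0.7449] L 0.0601 S 0.0182 ang 11.59 z 0.0904
top note px [623. 174.] [ 0.6343 -0.7881] L 0.0572 S 0.0194 ang 12.59 z 0.0907
top note px [431. 188.] [ 0.5921 -0.1959] L 0.3238 S 0.2317 ang 85.82 z 0.0892
top line 
[... 1364 characters left out ...]
] [ 0.5965 -0.1937] L 0.3261 S 0.2338 ang 85.61 z 0.0876
scene note px [465. 160.] [0.2544 0.652 ] L 0.2949 S 0.0811 ang 82.08 z 0.0900
scene line px [435. 240.] [0.6312 0.5242] L 0.0722 S 0.0566 ang 77.47 z 0.0842
scene line px [460. 222.] [0.5488 0.6051] L 0.0725 S 0.0608 ang 75.40 z 0.0836
scene line px [216. 201.] [ 0.5721 -0.1952] L 0.1796 S 0.1276 ang 85.10 z 0.0867
scene brass px [222. 233.] [ 0.6888 -0.1376] L 0.3961 S 0.1864 ang 120.83 z 0.0538
scene brass px [ 83. 203.] [ 0.6387 -0.6455] L 0.3384 S 0.2448 ang 85.47 z 0.0603
scene brass px [463. 163.] [0.2442 0.6571] L 0.3066 S 0.0869 ang 93.53 z 0.0785
scene tray px [200. 221.] [ 0.6706 -0.2085] L 0.0968 S 0.0549 ang 85.12 z 0.0936
```

Measured results:
- **Pack:** centre (0.551, 0.2275), long axis at 80.3°, about 140 x 57 mm with its top at 22 mm. This matches the given size.
- **Bay:** centre (0.5573, -0.1946), long axis at 85.9°. The bay line, the notebook outline and the brass contacts all agree on this.

I'll turn the wrist first.

>>> {"method": "servo_tool", "body": {
  "series": [
    [[0,0,0],[0,0,-1],1],
    [[0,0,0],[0,0,-1],1],
    [[0,0,0],[0,0,-1],1],
    [[0,0,0],[0,0,-1],1],
    [[0,0,0],[0,0,-1],1],
    [[0,0,0],[0,0,-1],1],
    [[0,0,0],[0,0,-1],1],
    [[0,0,0],[0,0,-1],1]
  ],
  "grip_force": 60
}}

```text
time: 1.0
tool_pos: [0.2989, -0.605, 0.2309]
tcp_rot: [-3.104, 0.482, 0.0]
wrist_force: [0.0, -0.2, -0.8]
width: 1.003
```

```bash
cat > go.py <<'E'
# python3 go.py x y z yaw_deg(of tool x): units still to go (shift 50 mm, turn 0.1 rad) in present tool axes
import sys; from h import *
from scipy.spatial.transform import Rotation as Ro
x,y,z,yw=map(float,sys.argv[1:5]); s=readout.read_state()
c,n=np.cos(np.radians(yw)),np.sin(np.radians(yw))
T=np.array([[c,n,0],[n,-c,0],[0,0,-1]]); R=Ro.from_rotvec(s['tcp_rot'])
print('t %.2f pos'%s['time'],np.round(s['tool_pos'],4),'yaw %.2f'%np.degrees(np.arctan2(*R.as_matrix()[[1,0],0])),'w %.3f'%s['width'],'F',np.round(s['wrist_force'],1),'M',np.round(s['torque'],2))
print('shift',np.round(R.inv().apply(np.array([x,y,z])-s['tool_pos'])/.05,3),'turn',np.round((R.inv()*Ro.from_matrix(T)).as_rotvec()/.1,3))
E
python3 go.py .551 .2275 .15 -9.7
```

```text
t 1.00 pos [ 0.2989 -0.605   0.2309] yaw -17.64 w 1.003 F [ 0.  -0.2 -0.8] M [-0.01 -0.01  0.07]
shift [ -0.239 -17.394   1.627] turn [-0.005  0.003 -1.386]
```

>>> {"method": "servo_tool", "body": {
  "series": [
    [[0,-0.5,0],[0,0,0],1],
    [[0,-0.95,0],[0,0,0],1],
    [[0,-0.95,0],[0,0,0],1],
    [[0,-0.95,0],[0,0,0],1],
    [[0,-0.95,0],[0,0,0],1],
    [[0,-0.95,0],[0,0,0],1],
    [[0,-0.95,0],[0,0,0],1],
    [[0,-0.95,0],[0,0,0],1]
  ]
}}

```text
time: 1.8
tool_pos: [0.4088, -0.2631, 0.2313]
tcp_rot: [3.103, -0.489, 0.001]
wrist_force: [1.4, -1.0, -0.2]
width: 1.003
```

>>> {"method": "servo_tool", "body": {
  "series": [
    [[0,-0.95,0],[0,0,0],1],
    [[0,-0.95,0],[0,0,0],1],
    [[0,-0.95,0],[0,0,0],1],
    [[0,-0.95,0],[0,0,0],1],
    [[0,-0.95,0],[0,0,0],1],
    [[0,-0.95,0],[0,0,0],1],
    [[0,-0.95,0],[0,0,0],1],
    [[0,-0.95,0],[0,0,0],1]
  ]
}}

```text
time: 2.6
tool_pos: [0.5255, 0.0987, 0.2313]
tcp_rot: [3.103, -0.488, 0.001]
wrist_force: [1.3, 0.2, 0.1]
width: 0.997
```

>>> {"method": "servo_tool", "body": {
  "series": [
    [[0,-0.95,0.5],[0,0,-0.7],1],
    [[0,-0.5,0.5],[0,0,-0.7],1],
    [[0,-0.3,0.5],[0,0,0],1],
    [[0,0,0],[0,0,0],1]
  ]
}}

```text
time: 3.0
tool_pos: [0.5444, 0.179, 0.1534]
tcp_rot: [3.128, -0.265, -0.012]
wrist_force: [-0.5, -0.4, -0.7]
width: 1.003
```

```bash
python3 go.py .551 .2275 .06 -9.7
```

```text
t 3.00 pos [0.5444 0.179  0.1534] yaw -9.70 w 1.003 F [-0.5 -0.4 -0.7] M [-0.05  0.02 -0.04]
shift [-0.019 -0.984  1.865] turn [ 0.031  0.075 -0.001]
```

>>> {"method": "servo_tool", "body": {
  "series": [
    [[0,-0.5,0.4],[0,0,0],1],
    [[0,-0.48,0.7],[0,0,0],1],
    [[0,0,0.76],[0,0,0],1],
    [[0,0,0],[0,0,0],1],
    [[0,0,0],[0,0,0],1]
  ]
}}

```text
time: 3.5
tool_pos: [0.5555, 0.2252, 0.0653]
tcp_rot: [3.129, -0.271, -0.002]
wrist_force: [0.3, -0.3, 0.7]
width: 1.002
```

```bash
python3 go.py .551 .2275 .010 -9.7
python3 - <<'E'
from h import *
a=cam('scene');b=cam('top')
A=cv2.resize(a['image'][130:280,260:440],None,fx=3,fy=3);B=cv2.resize(b['image'][140:290,220:360],None,fx=3,fy=3)
cv2.imwrite('pics/g1.png',cv2.cvtColor(np.hstack([A[:, :400],B[:,:400]]),cv2.COLOR_RGB2BGR))
E
```

```text
t 3.50 pos [0.5555 0.2252 0.0653] yaw -9.89 w 1.002 F [ 0.3 -0.3  0.7] M [-0.04  0.05  0.05]
shift [-0.096 -0.03   1.107] turn [ 0.01   0.013 -0.033]
```

View pics/g1.png

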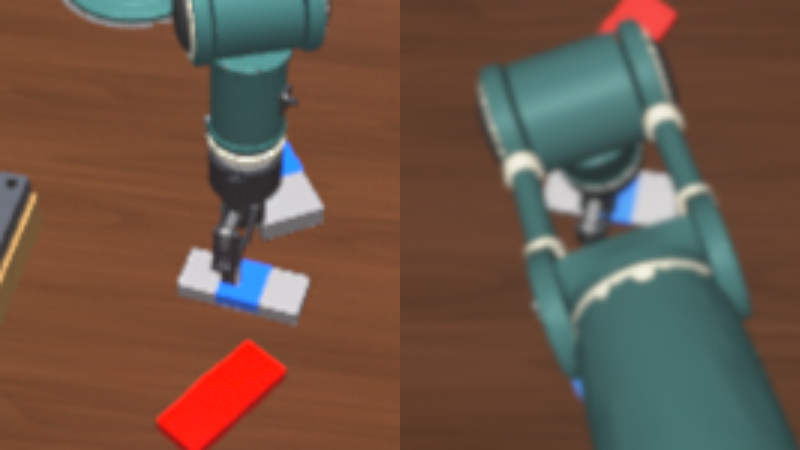

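The crops show the open jaws above the blue band. The arm hides most of the pack in the top view. I'll lower and grip.

>>> {"method": "servo_tool", "body": {
  "series": [
    [[-0.06,0,0.4],[0,0,0],1],
    [[0,-0.03,0.4],[0,0,0],1],
    [[0,0,0.3],[0,0,0],1],
    [[0,0,0],[0,0,0],1],
    [[0,0,0],[0,0,0],1]
  ]
}}

```text
time: 4.1
tool_pos: [0.5539, 0.2281, 0.011]
tcp_rot: [-3.129, 0.27, -0.002]
wrist_force: [1.1, 0.4, 0.1]
width: 0.998
```

>>> {"method": "servo_tool", "body": {
  "series": [
    [[0,0,0],[0,0,0],0],
    [[0,0,0],[0,0,0],0],
    [[0,0,0],[0,0,0],0],
    [[0,0,0],[0,0,0],0],
    [[0,0,0],[0,0,0],0],
    [[0,0,0],[0,0,0],0]
  ]
}}

```text
time: 4.7
tool_pos: [0.5543, 0.2286, 0.0117]
tcp_rot: [-3.129, 0.27, -0.003]
wrist_force: [0.2, -0.0, 5.7]
width: 0.632
```

```bash
python3 go.py .551 .2275 .010 -9.7
python3 - <<'E'
from h import *
a=cam('scene')
cv2.imwrite('pics/g2.png',cv2.cvtColor(cv2.resize(a['image'][180:260,290:400],None,fx=6,fy=6,interpolation=cv2.INTER_CUBIC),cv2.COLOR_RGB2BGR))
E
```

```text
t 4.70 pos [0.5543 0.2286 0.0117] yaw -9.86 w 0.632 F [ 0.2 -0.   5.7] M [-0.04  0.28  0.02]
shift [-0.061  0.032  0.034] turn [-0.011 -0.02  -0.027]
```

View pics/g2.png

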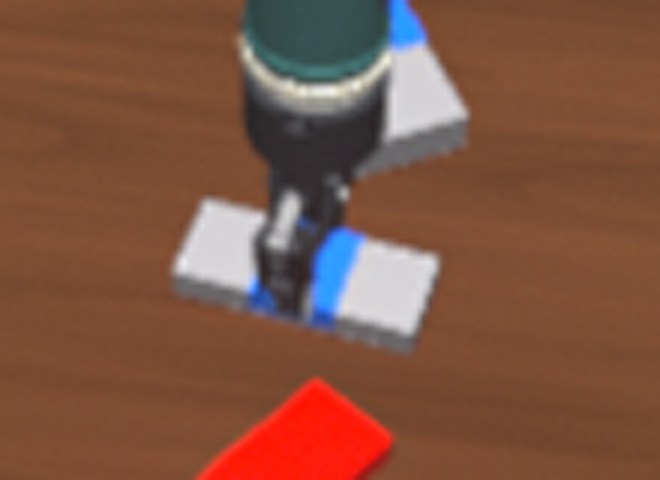

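>>> {"method": "servo_tool", "body": {
  "series": [
    [[0,0,-0.2],[0,0,0],0],
    [[0,0,-0.4],[0,0,0],0],
    [[0,0,-0.6],[0,0,0],0],
    [[0,0,-0.8],[0,0,0],0],
    [[0,0,-0.8],[0,0,0],0],
    [[0,0,-0.5],[0,0,0],0],
    [[0,0,-0.2],[0,0,0],0],
    [[0,0,0],[0,0,0],0]
  ]
}}

```text
time: 5.55
tool_pos: [0.5538, 0.2284, 0.1866]
tcp_rot: [-3.129, 0.27, -0.004]
wrist_force: [-0.0, -0.1, -3.9]
width: 0.632
```

```bash
python3 go.py .5573 -.1946 .20 -4.1
```

```text
t 5.55 pos [0.5538 0.2284 0.1866] yaw -9.85 w 0.632 F [-0.  -0.1 -3.9] M [0.01 0.01 0.  ]
shift [ 1.517  8.323 -0.276] turn [-0.013 -0.026 -1.004]
```

>>> {"method": "servo_tool", "body": {
  "series": [
    [[0.05,0.3,0],[0,0,0],0],
    [[0.1,0.6,0],[0,0,0],0],
    [[0.16,0.9,0],[0,0,0],0],
    [[0.18,0.95,0],[0,0,0],0],
    [[0.18,0.95,0],[0,0,0],0],
    [[0.18,0.95,0],[0,0,0],0],
    [[0.18,0.95,0],[0,0,0],0],
    [[0.18,0.95,0],[0,0,0],0]
  ]
}}

```text
time: 6.35
tool_pos: [0.554, -0.1071, 0.1819]
tcp_rot: [-3.13, 0.27, 0.008]
wrist_force: [1.1, -0.0, -4.0]
width: 0.632
```

>>> {"method": "servo_tool", "body": {
  "series": [
    [[0.15,0.9,0],[0,0,0],0],
    [[0.1,0.55,0],[0,0,-0.3],0],
    [[0.05,0.3,0],[0,0,-0.4],0],
    [[0,0,0],[0,0,-0.3],0],
    [[0,0,0],[0,0,0],0],
    [[0,0,0],[0,0,0],0]
  ]
}}

```text
time: 6.95
tool_pos: [0.5559, -0.1927, 0.1834]
tcp_rot: [-3.138, 0.113, 0.004]
wrist_force: [-0.1, -0.8, -3.6]
width: 0.632
```

```bash
python3 go.py .5573 -.1946 .13 -4.1
```

```text
t 6.95 pos [ 0.5559 -0.1927  0.1834] yaw -4.13 w 0.632 F [-0.1 -0.8 -3.6] M [ 0.02 -0.02  0.07]
shift [0.034 0.037 1.069] turn [-0.012  0.028 -0.006]
```

>>> {"method": "servo_tool", "body": {
  "series": [
    [[0.03,0.04,0.3],[0,0,0],0],
    [[0,0,0.5],[0,0,0],0],
    [[0,0,0.4],[0,0,0],0],
    [[0,0,0.25],[0,0,0],0],
    [[0,0,0],[0,0,0],0],
    [[0,0,0],[0,0,0],0]
  ]
}}

```text
time: 7.55
tool_pos: [0.5584, -0.1954, 0.1123]
tcp_rot: [-3.139, 0.112, 0.001]
wrist_force: [-0.4, -1.3, -2.8]
width: 0.63
```

```bash
python3 go.py .5573 -.1946 .10 -4.1
python3 - <<'E'
from h import *
a=cam('scene');b=cam('top')
np.savez('b1.npz',a=a['image'],az=a['z_map'],b=b['image'],bz=b['z_map'])
A=cv2.resize(a['image'][150:270,145:285],None,fx=4,fy=4,interpolation=cv2.INTER_CUBIC);B=cv2.resize(b['image'][130:250,370:490],None,fx=4,fy=4,interpolation=cv2.INTER_CUBIC)
cv2.imwrite('pics/b1.png',cv2.cvtColor(np.hstack([A[:,:400],B[:,:400]]),cv2.COLOR_RGB2BGR))
E
```

```text
t 7.55 pos [ 0.5584 -0.1954  0.1123] yaw -4.09 w 0.630 F [-0.4 -1.3 -2.8] M [-0.   -0.03  0.  ]
shift [-0.024 -0.014  0.247] turn [-0.001  0.003  0.002]
```

View pics/b1.png

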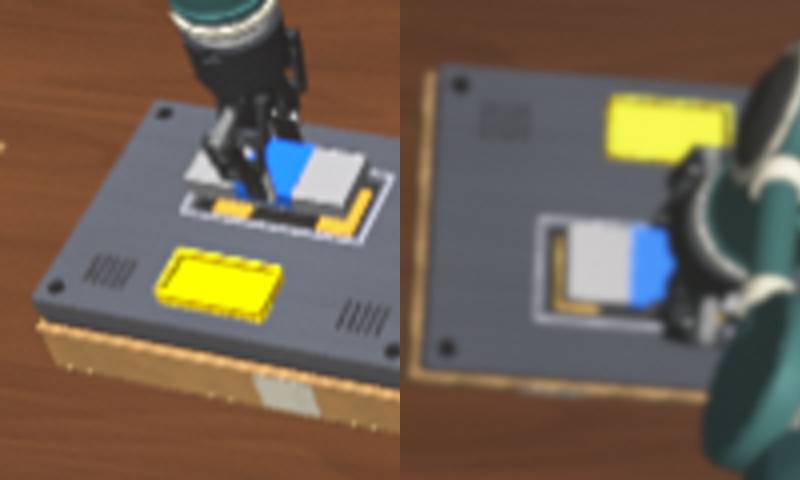

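The scene crop shows the pack level over the bay, with both ends visible. The top crop shows the +y end of the pack inside the light bay line. I'll put numbers on the offset in the bay frame from each camera.

```bash
cat > off.py <<'E'
import sys; from h import *
zt=float(sys.argv[1]); th=np.radians(-4.1); o=np.array([.5573,-.1946])
Rt=np.array([[np.cos(th),np.sin(th)],[-np.sin(th),np.cos(th)]])
for n in ('scene','top'):
    d=cam(n); im=d['image']; vv,uu=np.mgrid[:400,:640]; uv=np.c_[uu.ravel(),vv.ravel()]
    H,S,V=cv2.split(cv2.cvtColor(im,cv2.COLOR_RGB2HSV))
    P=bydepth(d,uv).reshape(400,640,3)
    B=(onplane(d,uv,zt)[:,:2]-o)@Rt.T*1000; B=B.reshape(400,640,2); L=((onplane(d,uv,.089)[:,:2]-o)@Rt.T*1000).reshape(400,640,2)
    near=(abs(L[...,0])<75)&(abs(L[...,1])<110)
    pk=near&(P[...,2]>zt-.010)&(((S<45)&(V>165))|((H>95)&(H<125)&(S>100)&(V>180)))
    ln=near&(abs(P[...,2]-.089)<.006)&(S<60)&(V>135)
    # edge profile: every 6 mm strip along y (ends) and x (sides)
    q=B[pk]; l=L[ln]
    print(n,'z pack med %.4f'%np.median(P[...,2][pk]),'line z %.4f'%np.median(P[...,2][ln]),pk.sum(),ln.sum())
    for nm,p,xs,ys in (('pack',q,range(-24,25,8),range(-64,65,16)),('line',l,range(-32,33,8),range(-72,73,16))):
        print(' ',nm,'ends',[(x,round(s[:,1].min()),round(s[:,1].max())) for x in xs for s in [p[abs(p[:,0]-x)<4]] if len(s)>1])
        print(' ',nm,'sides',[(y,round(s[:,0].min()),round(s[:,0].max())) for y in ys for s in [p[abs(p[:,1]-y)<8]] if len(s)>1])
E
python3 off.py .1226
```

```text
scene z pack med 0.1226 line z 0.0873 343 187
  pack ends [(-24, -18, 65), (-16, -19, 67), (-8, -34, 93), (0, -71, 67), (8, -73, 67), (16, -72, 67), (24, -72, 67)]
  pack sides [(-64, -43, 28), (-48, 12, 30), (-32, -12, 30), (-16, -26, 31), (0, -29, 25), (16, -26, 31), (32, -24, 30), (48, -24, 30), (64, -23, 28)]
  line ends [(-32, -96, 84), (-24, -97, 84), (-16, -96, 84), (-8, -96, 82), (0, 77, 84), (8, 77, 85), (16, -84, 84), (24, -83, 84), (32, -81, 85)]
  line sides [(-72, 22, 73), (-56, 36, 72), (-40, 36, 72), (-24, 36, 73), (-8, 36, 72), (8, -58, 73), (24, -58, 45), (40, -56, 44), (56, -41, 43), (72, -43, 44)]
top z pack med 0.1248 line z 0.0894 493 147
  pack ends [(-24, -60, 64), (-16, -77, 64), (-8, -92, 62), (0, -92, 62), (8, -7, 62), (16, -39, 63), (24, -4, 63)]
  pack sides [(-64, -23, -4), (-48, -33, -17), (-32, 16, 33), (0, -25, 31), (16, -26, 30), (32, -24, 29), (48, -26, 28), (64, -23, 27)]
  line ends [(-32, 13, 81), (-24, 79, 82), (-16, 76, 79), (-8, 76, 80), (0, 77, 80), (8, 77, 80), (16, 77, 81), (24, 78, 81), (32, 63, 81)]
  line sides [(-8, -40, -37), (8, -41, 40), (24, -40, 39), (40, -41, 38), (56, -39, 40), (72, -40, 39)]
```

Both cameras agree that the pack sits about +1.8 mm in bay x and -3.3 mm in bay y from the bay's centre, with no visible yaw error. I'll correct that, lower a little and measure again.

>>> {"method": "servo_tool", "body": {
  "series": [
    [[-0.036,-0.066,0],[0,0,0],0],
    [[0,0,0.12],[0,0,0],0],
    [[0,0,0],[0,0,0],0],
    [[0,0,0],[0,0,0],0]
  ]
}}

```text
time: 8.15
tool_pos: [0.5564, -0.1921, 0.1061]
tcp_rot: [-3.139, 0.113, 0.001]
wrist_force: [-0.5, -0.1, -3.7]
width: 0.63
```

```bash
python3 go.py .5573 -.1946 .10 -4.1; python3 off.py .1166
```

```text
t 8.15 pos [ 0.5564 -0.1921  0.1061] yaw -4.12 w 0.630 F [-0.5 -0.1 -3.7] M [-0.01 -0.02 -0.05]
shift [0.023 0.048 0.121] turn [-0.003  0.009 -0.004]
scene z pack med 0.1148 line z 0.0872 338 187
  pack ends [(-24, -67, 70), (-16, -29, 70), (-8, -27, 70), (0, -67, 70), (8, -66, 70), (16, -68, 70), (24, -67, 68)]
  pack sides [(-64, -45, 26), (-48, 10, 28), (-32, -14, 27), (-16, -27, 29), (0, -30, 12), (16, -28, 55), (32, -26, 29), (48, -26, 28), (64, -26, 26)]
  line ends [(-32, 70, 84), (-24, -88, 84), (-16, -87, 84), (-8, 79, 82), (0, -87, 86), (8, 77, 85), (16, -84, 82), (24, -83, 84), (32, -81, 85)]
  line sides [(-72, 17, 73), (-56, 36, 72), (-40, 36, 72), (-24, 36, 73), (-8, 36, 72), (8, -54, 73), (24, -55, 45), (40, -55, 44), (56, -53, 44), (72, -43, 43)]
top z pack med 0.1172 line z 0.0892 491 164
  pack ends [(-24, -62, 65), (-16, -74, 66), (-8, -85, 66), (0, -82, 66), (8, -1, 67), (16, -32, 67), (24, -26, 67)]
  pack sides [(-64, -25, 67), (-48, -29, -22), (-32, 14, 25), (-16, 37, 43), (0, -27, 23), (16, -31, 25), (32, -29, 24), (48, -28, 23), (64, -29, 25)]
  line ends [(-32, 10, 81), (-24, 76, 82), (-16, 76, 79), (-8, 76, 80), (0, 77, 80), (8, 77, 80), (16, 77, 81), (24, 78, 81), (32, 18, 81)]
  line sides [(-56, -37, -36), (8, -41, 40), (24, -40, 39), (40, -41, 38), (56, -39, 40), (72, -40, 39)]
```

The pack is now centred to about 1 mm. I'll lower it slowly and watch the forces.

>>> {"method": "servo_tool", "body": {
  "series": [
    [[0.016,0,0.06],[0,0,0],0],
    [[0,0,0.06],[0,0,0],0],
    [[0,0,0.05],[0,0,0],0],
    [[0,0,0.04],[0,0,0],0],
    [[0,0,0],[0,0,0],0],
    [[0,0,0],[0,0,0],0]
  ]
}}

```text
time: 8.85
tool_pos: [0.5575, -0.1924, 0.0959]
tcp_rot: [-3.139, 0.113, 0.0]
wrist_force: [0.9, 0.8, -3.8]
width: 0.631
```

```bash
python3 go.py .5573 -.1946 .089 -4.1
```

```text
t 8.85 pos [ 0.5575 -0.1924  0.0959] yaw -4.13 w 0.631 F [ 0.9  0.8 -3.8] M [ 0.01 -0.   -0.02]
shift [-0.     0.044  0.137] turn [-0.001  0.002 -0.004]
```

The underside is about 5 mm below the mouth with no sideways force, so it is entering cleanly.

>>> {"method": "servo_tool", "body": {
  "series": [
    [[0,0,0.04],[0,0,0],0],
    [[0,0,0.04],[0,0,0],0],
    [[0,0,0.03],[0,0,0],0],
    [[0,0,0],[0,0,0],0],
    [[0,0,0],[0,0,0],0]
  ]
}}

```text
time: 9.35
tool_pos: [0.5575, -0.1924, 0.0904]
tcp_rot: [-3.139, 0.113, 0.0]
wrist_force: [-0.4, 0.6, -3.8]
width: 0.633
```

```bash
python3 go.py .5573 -.1946 .089 -4.1
```

```text
t 9.35 pos [ 0.5575 -0.1924  0.0904] yaw -4.13 w 0.633 F [-0.4  0.6 -3.8] M [-0.05 -0.03  0.01]
shift [-0.001  0.045  0.028] turn [-0.001  0.002 -0.005]
```

>>> {"method": "servo_tool", "body": {
  "series": [
    [[0,0,0.02],[0,0,0],0],
    [[0,0,0],[0,0,0],0],
    [[0,0,0],[0,0,0],0]
  ]
}}

```text
time: 9.65
tool_pos: [0.5575, -0.1924, 0.0895]
tcp_rot: [-3.14, 0.113, 0.0]
wrist_force: [-0.6, 0.3, -4.0]
width: 0.632
```

>>> {"method": "servo_tool", "body": {
  "series": [
    [[0,0,0.02],[0,0,0],0],
    [[0,0,0],[0,0,0],0],
    [[0,0,0],[0,0,0],0]
  ]
}}

```text
time: 9.95
tool_pos: [0.5577, -0.1925, 0.0886]
tcp_rot: [3.139, -0.113, 0.001]
wrist_force: [0.6, 0.1, -3.1]
width: 0.627
```

>>> {"method": "servo_tool", "body": {
  "series": [
    [[0,0,0.016],[0,0,0],0],
    [[0,0,0],[0,0,0],0],
    [[0,0,0],[0,0,0],0]
  ]
}}

```text
time: 10.25
tool_pos: [0.5578, -0.1925, 0.0882]
tcp_rot: [3.139, -0.113, 0.001]
wrist_force: [-2.2, -0.0, 0.4]
width: 0.63
```

It has touched the contacts, since the wrist force has gone from -3.8 to +0.4 N. Now I release and lift.

>>> {"method": "servo_tool", "body": {
  "series": [
    [[0,0,0],[0,0,0],0.7],
    [[0,0,0],[0,0,0],0.8],
    [[0,0,0],[0,0,0],0.9],
    [[0,0,0],[0,0,0],1],
    [[0,0,0],[0,0,0],1],
    [[0,0,0],[0,0,0],1]
  ]
}}

```text
time: 10.85
tool_pos: [0.5576, -0.1924, 0.0877]
tcp_rot: [3.14, -0.113, 0.0]
wrist_force: [-0.0, -0.8, 0.4]
width: 1.002
```

>>> {"method": "servo_tool", "body": {
  "series": [
    [[0,0,-0.2],[0,0,0],1],
    [[0,0,-0.4],[0,0,0],1],
    [[0,0,-0.6],[0,0,0],1],
    [[0,0,-0.6],[0,0,0],1],
    [[0,0,-0.3],[0,0,0],0],
    [[0,0,0],[0,0,0],0],
    [[0,0,0],[0,0,0],0]
  ]
}}

```text
time: 11.55
tool_pos: [0.5573, -0.1923, 0.1923]
tcp_rot: [-3.139, 0.113, 0.0]
wrist_force: [0.4, -0.6, -1.2]
width: 0.514
```

```bash
python3 go.py .5573 -.1946 .11 -4.1; python3 off.py .099;  python3 - <<'E'
from h import *
a=cam('scene');b=cam('top')
A=cv2.resize(a['image'][150:270,165:285],None,fx=4,fy=4,interpolation=cv2.INTER_CUBIC);B=cv2.resize(b['image'][130:250,370:490],None,fx=4,fy=4,interpolation=cv2.INTER_CUBIC)
cv2.imwrite('pics/r1.png',cv2.cvtColor(np.hstack([A[:,:400],B[:,:400]]),cv2.COLOR_RGB2BGR))
E
```

```text
t 11.55 pos [ 0.5573 -0.1923  0.1923] yaw -4.13 w 0.514 F [ 0.4 -0.6 -1.2] M [-0.05 -0.   -0.05]
shift [0.005 0.046 1.645] turn [-0.001  0.003 -0.005]
scene z pack med 0.0964 line z 0.0879 518 360
  pack ends [(-24, -67, 68), (-16, -66, 69), (-8, -67, 69), (0, -67, 69), (8, -66, 86), (16, -71, 85), (24, -67, 87)]
  pack sides [(-64, -29, 48), (-48, -33, 30), (-32, -28, 30), (-16, -25, 31), (0, -27, 47), (16, -31, 30), (32, -25, 31), (48, -32, 49), (64, -26, 48)]
  line ends [(-32, -83, 84), (-24, -81, 84), (-16, -83, 84), (-8, -83, 82), (0, -81, 86), (8, -83, 85), (16, -84, 84), (24, -83, 84), (32, -81, 85)]
  line sides [(-72, -42, 73), (-56, -43, 72), (-40, -43, 45), (-24, -42, 73), (-8, -44, 73), (8, -44, 73), (24, -43, 74), (40, -42, 44), (56, -43, 44), (72, -43, 44)]
top z pack med 0.0989 line z 0.0893 598 241
  pack ends [(-24, -31, 67), (-16, -104, 67), (-8, -104, 67), (0, -24, 68), (8, -33, 65), (16, -35, 65), (24, -95, 65)]
  pack sides [(-64, 53, 56), (-32, -28, 23), (-16, -29, 28), (0, -30, 27), (16, -29, 26), (32, -27, 25), (48, -28, 26), (64, -26, 25)]
  line ends [(-32, -26, 81), (-24, 28, 82), (-16, 34, 79), (-8, 76, 80), (0, 77, 80), (8, 44, 80), (16, -36, 81), (24, 36, 81), (32, -38, 81)]
  line sides [(-56, -40, -37), (-40, -41, 38), (-24, -41, 39), (-8, -40, 41), (8, -41, 41), (24, -40, 39), (40, -41, 38), (56, -39, 40), (72, -40, 39)]
```

View pics/r1.png

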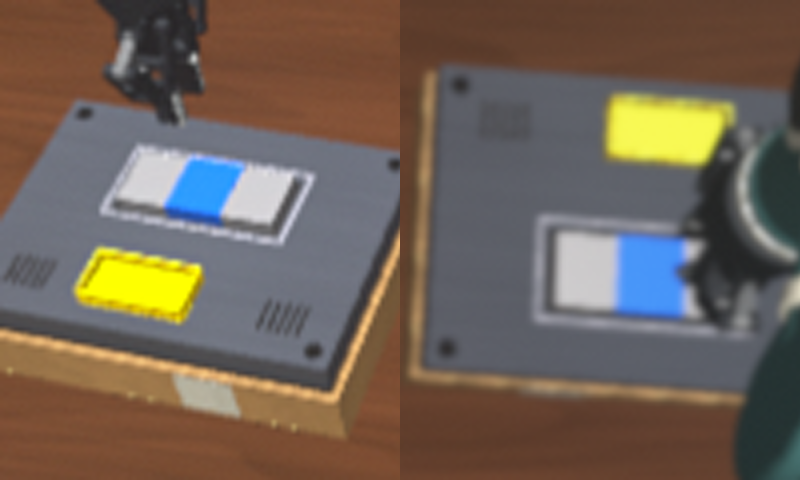

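The pack lies flat and square in the bay, standing proud at about z 0.098, and the gripper is clear of it. Now I press at the centre with shut fingers.

>>> {"method": "servo_tool", "body": {
  "series": [
    [[0,0.04,0.2],[0,0,0],0],
    [[0,0,0.5],[0,0,0],0],
    [[0,0,0.5],[0,0,0],0],
    [[0,0,0.4],[0,0,0],0],
    [[0,0,0.15],[0,0,0],0],
    [[0,0,0],[0,0,0],0],
    [[0,0,0],[0,0,0],0]
  ]
}}

```text
time: 12.45
tool_pos: [0.5578, -0.1946, 0.1055]
tcp_rot: [3.139, -0.113, 0.001]
wrist_force: [-0.5, 0.5, -0.3]
width: 0.003
```

>>> {"method": "servo_tool", "body": {
  "series": [
    [[0,0,0.02],[0,0,0],0],
    [[0,0,0.02],[0,0,0],0],
    [[0,0,0.02],[0,0,0],0],
    [[0,0,0.02],[0,0,0],0],
    [[0,0,0.02],[0,0,0],0],
    [[0,0,0.02],[0,0,0],0]
  ]
}}

```text
time: 13.05
tool_pos: [0.5574, -0.1944, 0.0992]
tcp_rot: [3.14, -0.113, 0.0]
wrist_force: [0.2, -0.2, 0.6]
width: 0.0
```

```bash
python3 go.py .5577 -.1945 .0895 -4.1
```

```text
t 13.05 pos [ 0.5574 -0.1944  0.0992] yaw -4.12 w 0.000 F [ 0.2 -0.2  0.6] M [ 0.02 -0.01  0.02]
shift [0.006 0.002 0.194] turn [ 0.    -0.001 -0.004]
```

>>> {"method": "servo_tool", "body": {
  "series": [
    [[0,0,0.02],[0,0,0],0],
    [[0,0,0.02],[0,0,0],0],
    [[0,0,0.02],[0,0,0],0],
    [[0,0,0.02],[0,0,0],0]
  ]
}}

```text
time: 13.45
tool_pos: [0.5574, -0.1942, 0.0958]
tcp_rot: [-3.139, 0.113, 0.0]
wrist_force: [-3.3, 0.2, 5.7]
width: 0.002
```

>>> {"method": "servo_tool", "body": {
  "series": [
    [[0,0,0.02],[0,0,0],0],
    [[0,0,0.02],[0,0,0],0],
    [[0,0,0.02],[0,0,0],0]
  ]
}}

```text
time: 13.75
tool_pos: [0.5574, -0.1942, 0.0928]
tcp_rot: [-3.139, 0.113, 0.0]
wrist_force: [-1.7, 1.5, 4.9]
width: 0.005
```

```bash
python3 go.py .5577 -.1945 .0895 -4.1
```

```text
t 13.75 pos [ 0.5574 -0.1942  0.0928] yaw -4.12 w 0.005 F [-1.7  1.5  4.9] M [ 0.36  0.35 -0.02]
shift [0.006 0.005 0.066] turn [-0.003  0.001 -0.004]
```

```bash
cat > ht.py <<'E'
from h import *
th=np.radians(-4.1); o=np.array([.5573,-.1946]); Rt=np.array([[np.cos(th),np.sin(th)],[-np.sin(th),np.cos(th)]])
for n in ('scene','top'):
    d=cam(n); vv,uu=np.mgrid[:400,:640]; m=d['z_map'].ravel()>0; P=bydepth(d,np.c_[uu.ravel(),vv.ravel()])
    B=(P[:,:2]-o)@Rt.T*1000; z=P[:,2]*1000; out=[]
    for y in (-60,-45,-30,30,45,60):
        for x in (-15,15):
            s=m&(abs(B[:,1]-y)<8)&(abs(B[:,0]-x)<10)&(z<112)&(z>80); out.append((y,x,round(float(np.median(z[s])),1),int(s.sum())) if s.sum()>3 else (y,x,None))
    ref=[round(float(np.median(z[m&(abs(B[:,1]-y)<12)&(abs(B[:,0]-60)<10)&(z>80)&(z<112)])),1) for y in (-100,100)]
    print(n,'notebook',ref,out)
E
python3 ht.py
```

```text
scene notebook [87.2, 87.0] [(-60, -15, None), (-60, 15, 90.9, 22), (-45, -15, None), (-45, 15, 90.3, 22), (-30, -15, None), (-30, 15, 91.0, 19), (30, -15, 92.1, 21), (30, 15, 90.2, 26), (45, -15, 91.1, 22), (45, 15, 90.3, 23), (60, -15, 90.6, 21), (60, 15, 91.1, 21)]
top notebook [nan, 88.9] [(-60, -15, 92.5, 6), (-60, 15, None), (-45, -15, None), (-45, 15, None), (-30, -15, None), (-30, 15, None), (30, -15, 93.0, 31), (30, 15, 93.1, 35), (45, -15, 93.1, 36), (45, 15, 93.3, 36), (60, -15, 92.0, 37), (60, 15, 92.3, 34)]
  return _methods._mean(a, axis=axis, dtype=dtype,
  ret = ret.dtype.type(ret / rcount)
```

The pack is going down level, with about 4 mm left. I'll carry on pressing at the centre.

>>> {"method": "servo_tool", "body": {
  "series": [
    [[0,0,0.02],[0,0,0],0],
    [[0,0,0.02],[0,0,0],0],
    [[0,0,0.02],[0,0,0],0]
  ]
}}

```text
time: 14.15
tool_pos: [0.5574, -0.1942, 0.0896]
tcp_rot: [-3.139, 0.113, 0.0]
wrist_force: [-2.1, 1.4, 5.1]
width: -0.006
```

>>> {"method": "servo_tool", "body": {
  "series": [
    [[0,0,0.02],[0,0,0],0],
    [[0,0,0],[0,0,0],0]
  ]
}}

```text
time: 14.35
tool_pos: [0.5575, -0.1942, 0.0895]
tcp_rot: [-3.139, 0.113, 0.0]
wrist_force: [-4.2, 3.0, 10.1]
width: -0.002
```

>>> {"method": "servo_tool", "body": {
  "series": [
    [[0,0,0.02],[0,0,0],0],
    [[0,0,0],[0,0,0],0]
  ]
}}

```text
time: 14.55
tool_pos: [0.5575, -0.1942, 0.0895]
tcp_rot: [-3.139, 0.113, 0.0]
wrist_force: [-6.7, 3.4, 15.6]
width: -0.004
```

>>> {"method": "servo_tool", "body": {
  "series": [
    [[0,0,-0.2],[0,0,0],0],
    [[0,0,-0.2],[0,0,0],0],
    [[0,-0.45,0],[0,0,0],0],
    [[0,-0.45,0],[0,0,0],0],
    [[0,0,0.16],[0,0,0],0],
    [[0,0,0.14],[0,0,0],0],
    [[0,0,0],[0,0,0],0]
  ]
}}

```text
time: 15.25
tool_pos: [0.5595, -0.1498, 0.0905]
tcp_rot: [-3.139, 0.113, 0.004]
wrist_force: [-0.4, 0.9, -0.0]
width: 0.0
```

```bash
python3 go.py .5577 -.1945 .0895 -4.1
```

```text
t 15.25 pos [ 0.5595 -0.1498  0.0905] yaw -4.13 w 0.000 F [-0.4  0.9 -0. ] M [-0.    0.04 -0.  ]
shift [0.029 0.895 0.019] turn [-0.002  0.027 -0.005]
```

Fully home at the centre: it stopped at z 0.0895 with the force rising. Now I press the +y end, then the -y end.

>>> {"method": "servo_tool", "body": {
  "series": [
    [[0,0,0.02],[0,0,0],0],
    [[0,0,0.02],[0,0,0],0],
    [[0,0,0.02],[0,0,0],0],
    [[0,0,0],[0,0,0],0]
  ]
}}

```text
time: 15.65
tool_pos: [0.5609, -0.15, 0.0896]
tcp_rot: [3.139, -0.114, 0.001]
wrist_force: [-0.9, -1.3, 2.0]
width: 0.003
```

>>> {"method": "servo_tool", "body": {
  "series": [
    [[0,0,-0.2],[0,0,0],0],
    [[0,0,-0.2],[0,0,0],0],
    [[0,0.6,0],[0,0,0],0],
    [[0,0.6,0],[0,0,0],0],
    [[0,0.6,0],[0,0,0],0],
    [[0,0,0.2],[0,0,0],0],
    [[0,0,0.14],[0,0,0],0],
    [[0,0,0],[0,0,0],0]
  ]
}}

```text
time: 16.45
tool_pos: [0.553, -0.238, 0.0908]
tcp_rot: [-3.138, 0.113, 0.004]
wrist_force: [0.6, 0.2, -0.7]
width: -0.003
```

>>> {"method": "servo_tool", "body": {
  "series": [
    [[0,0,0.02],[0,0,0],0],
    [[0,0,0.02],[0,0,0],0],
    [[0,0,0.02],[0,0,0],0],
    [[0,0,0],[0,0,0],0]
  ]
}}

```text
time: 16.85
tool_pos: [0.5545, -0.2389, 0.0896]
tcp_rot: [3.14, -0.112, 0.001]
wrist_force: [0.3, 0.2, 0.1]
width: 0.001
```

>>> {"method": "servo_tool", "body": {
  "series": [
    [[0,0,0.02],[0,0,0],0],
    [[0,0,0.02],[0,0,0],0],
    [[0,0,0],[0,0,0],0]
  ]
}}

```text
time: 17.15
tool_pos: [0.5546, -0.2389, 0.0895]
tcp_rot: [-3.139, 0.113, -0.001]
wrist_force: [-3.9, 2.6, 12.5]
width: 0.002
```

>>> {"method": "servo_tool", "body": {
  "series": [
    [[0,0,-0.2],[0,0,0],0],
    [[0,0,-0.2],[0,0,0],0],
    [[0,-0.6,0],[0,0,0],0],
    [[0,-0.6,0],[0,0,0],0],
    [[0,-0.6,0],[0,0,0],0],
    [[0,0,0.2],[0,0,0],0],
    [[0,0,0.18],[0,0,0],0],
    [[0,0,0],[0,0,0],0]
  ]
}}

```text
time: 17.95
tool_pos: [0.5616, -0.1498, 0.0895]
tcp_rot: [-3.139, 0.114, -0.003]
wrist_force: [-2.0, 3.5, 9.5]
width: 0.0
```

>>> {"method": "servo_tool", "body": {
  "series": [
    [[0,0,0.02],[0,0,0],0],
    [[0,0,0.02],[0,0,0],0],
    [[0,0,0.02],[0,0,0],0],
    [[0,0,0],[0,0,0],0]
  ]
}}

```text
time: 18.35
tool_pos: [0.5618, -0.1498, 0.0893]
tcp_rot: [-3.138, 0.116, -0.003]
wrist_force: [-8.2, 6.8, 24.2]
width: -0.002
```

Both ends held firm at z 0.0895, at 12 N (-y) and 24 N (+y). I'll retreat upwards and to the side, then check.

>>> {"method": "servo_tool", "body": {
  "series": [
    [[0,0,-0.3],[0,0,0],0],
    [[0,0,-0.6],[0,0,0],0],
    [[0,0,-0.8],[0,0,0],0],
    [[0,0,-0.6],[0,0,0],0],
    [[-0.2,0.6,0],[0,0,0],0],
    [[-0.4,0.8,0],[0,0,0],0],
    [[-0.4,0.9,0],[0,0,0],0],
    [[-0.4,0.9,0],[0,0,0],0]
  ]
}}

```text
time: 19.15
tool_pos: [0.478, -0.3063, 0.2001]
tcp_rot: [3.139, -0.113, -0.0]
wrist_force: [0.5, 0.8, -0.0]
width: 0.004
```

>>> {"method": "servo_tool", "body": {
  "series": [
    [[-0.4,0.9,0],[0,0,0],0],
    [[-0.4,0.9,0],[0,0,0],0],
    [[-0.4,0.9,0],[0,0,0],0],
    [[-0.3,0.8,0],[0,0,0],0],
    [[0,0.5,0],[0,0,0],0],
    [[0,0.2,0],[0,0,0],0],
    [[0,0,0],[0,0,0],0],
    [[0,0,0],[0,0,0],0]
  ]
}}

```text
time: 19.95
tool_pos: [0.3894, -0.5073, 0.1996]
tcp_rot: [-3.138, 0.113, 0.001]
wrist_force: [-0.2, -0.3, 0.4]
width: -0.002
```

```bash
python3 go.py .5577 -.1945 .0895 -4.1; python3 ht.py 2>/dev/null
python3 - <<'E'
from h import *
a=cam('scene'); save(a,'end.png')
E
```

```text
t 19.95 pos [ 0.3894 -0.5073  0.1996] yaw -4.13 w -0.002 F [-0.2 -0.3  0.4] M [ 0.05  0.01 -0.01]
shift [ 2.909 -6.479  2.209] turn [-0.015  0.007 -0.004]
scene notebook [87.0, 86.7] [(-60, -15, 87.6, 17), (-60, 15, 87.2, 19), (-45, -15, 88.8, 17), (-45, 15, 87.6, 21), (-30, -15, 86.8, 20), (-30, 15, 88.0, 19), (30, -15, 87.0, 19), (30, 15, 87.6, 21), (45, -15, 87.6, 21), (45, 15, 87.6, 20), (60, -15, 87.2, 20), (60, 15, 88.0, 25)]
top notebook [89.1, 88.9] [(-60, -15, 89.7, 36), (-60, 15, 89.7, 36), (-45, -15, 90.1, 34), (-45, 15, 90.3, 35), (-30, -15, 89.5, 35), (-30, 15, 89.9, 34), (30, -15, 89.4, 36), (30, 15, 89.5, 34), (45, -15, 89.8, 35), (45, 15, 90.0, 35), (60, -15, 90.1, 41), (60, 15, 89.1, 37)]
```

View pics/end.png

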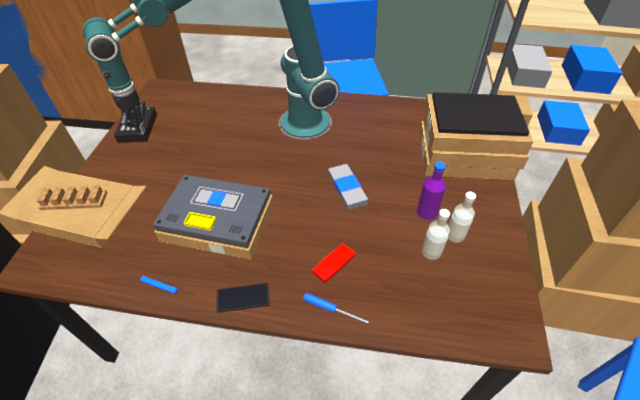

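The picture shows the pack flush in the bay at about (216,199). The tray, flask, bottles and look-alikes are where they were, and the arm is clear. I'm handing in.

```bash
python3 -c "
from workcell import order; print(order.finish_job())"
```

```text
the job is handed in; nothing more can be done
None
```

The smaller grey pack with the blue band is fully home in the notebook's battery bay, and the job is handed in at about 20 s of the 48 s allowed.

I gripped it near its top, centred it over the bay from both cameras and lowered it until it touched the contacts. I released it there, standing proud, flat and square. Then I pressed it with shut fingers at the centre, the -y end and the +y end.

- **Fully home:** the centre and both ends stopped at z = 0.0895 m (0.0893 under the hardest push), which is the 0.5 mm proud expected. They held there under 12–24 N.
- **Flush:** the top camera shows the pack 0–1.4 mm above the notebook, the scene camera 0–2 mm, both level within their noise. The scene camera reads all heights about 2 mm low, including the notebook's own.
- **Centring:** while I was centring the pack, the two cameras differed by about 2 mm on its place. I used the mean, and it went in without sideways resistance.
- **Other things:** in the last picture the tray, flask, bottles and look-alikes looked to be where they started; I did not measure them again. The arm was clear, with no force at the wrist.

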